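Set a bowl feeder's click-stop speed selector and start it

ROBOT

A 7-joint arm with a two-finger parallel gripper is mounted at the origin on the work surface. World frame = base frame: x ahead of the robot, y to its left, z up, the work surface at z = 0. Lengths are in m, angles in rad, forces in N, time in s.
With the tool pointing down it reaches from about 0.425 to 0.925 m from the base axis. Payload 6.8 kg.
Tool frame: the origin (TCP) lies on the front face of the gripper's body, between the roots of the fingers; the fingertips stand 73 mm ahead of it and the grasp point (between the pads) lies 54 mm ahead of it (env.nose_length is the distance from the TCP to the fingertips, in m); z points along the fingers, y is the direction in which the jaws open and shut (so a half turn about z gives the same grasp; the last joint's range is limited). The gripper opens to 85 mm and grips with 20 to 120 N. Pads are 22 mm wide; open, the fingers measure 114 mm over their backs; the gripper's body (76 mm by 85 mm) begins 54 mm behind the grasp point. The pads swing forward as they close: fully open they stand 13 mm farther back than shut.
Start: joints at [1.143, 0.477, 0.022, 1.555, -0.011, 1.109, -0.083], TCP at [0.212, -0.641, 0.304] pointing down, gripper open.
Joint ranges: [-2.96, 2.96], [-0.34, 2.1], [-1.41, 1.46], [0.24, 2.44], [-1.37, 4.51], [0.17, 1.92], [-2.96, 2.96]. Speed limits (rad/s): [2.39, 2.39, 3.14, 3.14, 3.14, 3.14, 3.14].

INTERFACE

Orientations are given as a unit quaternion [w, x, y, z].
In Python, from cell import env, kin, camera, calibration, job gives the robot as it stands. The module is installed in compiled form; this text tells all that it offers. Calls block until the motion is done:
- env.reach(position, orientation): joint-space move of the TCP to a pose.
- env.movel(position, velocity=0.15, rot=None, stop_force=None): straight line of the TCP; rot=None keeps the orientation; velocity is the mean speed in m/s. With stop_force (N) it stops when the force on the tool has changed by that much, and returns True; else False.
- env.goto_joints(angles): joint-space move.
- env.grip(opening, f_grip=None): finger opening in m; f_grip is the grip in N (None keeps the last); returns when the fingers have stopped.
- env.dwell(seconds).
- kin.inverse_kinematics(position, orientation): joint angles nearest the present ones, or None.
- env.get_state(): the state.
- camera(name): name is "scene" or "top"; returns (picture, depth): 384x512x3 uint8, blue, green, red; 384x512 float32, m along the optical axis (not along the pixel's ray), 0 where there is no reading.
- calibration(name): a dict with "fx", "fy", "cx", "cy" (pixels), "rvec" (rotation vector, rad) and "tvec" (3), from world to camera coordinates, as OpenCV has them. Camera axes: x right, y down, z forward; pixel columns grow to the right and rows downward; lengths in m; the calibration is good to about 2 mm. A picture is of the moment at which its call begins. calibration takes no time and is no camera call.
A pose or a line that the arm cannot do raises env.PlanningError and nothing moves.
- job.job_done(): hands the job in, once; it reports no verdict.
The state is a dict: "time": time; "qpos": joint angles; "joint_velocities": joint speeds; "joint_torque": joint torques, N m; "tcp_pos": TCP position; "orientation": TCP orientation; "force": force on the tool from outside, world axes, zero at the start; "torque": the same for the moment, N m; "opening": finger opening in m.
Only numpy, scipy, OpenCV 4.12 (cv2) and the standard library are available. Lean on these libraries where they do the work, as an engineer would, in place of code of your own. Each camera call takes 0.05 s, during which the arm holds its last target. There are 200 camera calls.

TASK

Set the bowl feeder's speed on its dark green control console: with a fingertip, push the orange post of the black selector gently round clockwise, click by click, until the pointer rests in the click at the blue peg, without ever turning it a click past. Then press the green start button right down with a fingertip and let it come back up. Do not press the red button, and leave the loose things lying around where they are.

Things in the scene. Friction and masses are not known exactly. Their poses are not given: they have to be found in the camera images.
- console: fixed dark green sheet-metal control console, 200 x 300 mm, flat top 60 mm above the table. Origin: centre of its underside, on the table; x runs from the side nearer the robot to the far side, y to the left, z up. The selector's axis stands at (0, +60 mm) in this frame. The red stop button (same shape as the green one) is at (+50, -105 mm).
- selector (a joint): selector angle (rad), growing clockwise from above. Click settings 0 to 7, setting k at k x 0.5236 (30 deg), end stops just past 0 and 7; starts at 0 or 1. At setting k the pointer is at 105 - 30k deg, counterclockwise from the console's x axis. Leaving a click takes about 0.07 N m (2 N at the post); past half way it jumps ahead of the finger into the next click and stays there.
- pointer (a point): point on the selector's axis at the top face of its disc, 74 mm above the table. The frame turns with the selector: x points along the white pointer line through the orange post, z up. The disc is black, 96 mm across, 10 mm thick, and lies in an white round scale plate 160 mm across (1.5 mm above the console's top) with a black tick at every setting.
- post_top (a point): centre of the top of the orange push post, an upright round post 16 mm across and 28 mm high, standing on the disc 36 mm from the selector's axis, under the pointer line's outer end; its top is 102 mm and its foot 74 mm above the table.
- peg_blue: blue marker peg, fixed, 14 mm across, 12 mm high, on the scale plate 68 mm from the selector's axis, beside one of the settings 3, 4, 5 or 6: the wanted setting. Origin: centre of its underside, 61.5 mm above the table. Like pegs in yellow, black and red stand at the other three of these settings and do not count.
- start (a joint): travel of the green start button (m): 0 up, 0.006 fully down; about 5 N of spring force when fully down; springs back when let go.
- start_top (a point): centre of the top of the green start button's cap, 32 mm across, on the console at (-45, -105 mm) in the console's frame; it is pressed straight down.
- stop (a joint): travel of the red stop button (m), which must not be pressed.
- nut: loose large steel nut, 36 mm across, 16 mm high, lying on the console's top near (-78, -24 mm) in its frame; bystander. Origin: centre of its underside.
- bolt: loose brass bolt standing on its head on the table just in front of the console, 70 mm high; bystander. Origin: centre of its underside.
- rivet_jar: loose clear jar, 64 mm across, 85 mm high, on the table left of the console; bystander. Origin: centre of its underside.
- carton: loose cardboard carton 85 x 60 x 50 mm on the table right of the console; bystander. Origin: centre of its underside.
- wrench: loose wrench lying far right; bystander.
- screwdriver: loose screwdriver lying far left; bystander.
- mug: loose white mug, 90 mm high, on the near right of the table; bystander.

How it is judged:
On the way, in this order (a step that is already met when the one before it is completed fails the run):
1. the selector rests in the click at the blue peg (y of peg_blue in the frame of pointer between -0.008 and 0.008 m and x of peg_blue in the frame of pointer above 0.03 m and velocity of joint selector between -0.1 and 0.1 rad/s), for 0.2 s.
2. the green start button is pressed down (4.5 mm or more) (y of peg_blue in the frame of pointer between -0.008 and 0.008 m and x of peg_blue in the frame of pointer above 0.03 m and value of joint start above 0.0045 m), for 0.05 s.
3. the green start button has come back up (value of joint start below 0.002 m), for 0.1 s.
At the end, for the whole second after the job is handed in: the selector's pointer stands within 8 mm (7 deg) of the blue peg's direction, measured at the peg, and both buttons are up (y of peg_blue in the frame of pointer between -0.008 and 0.008 m and x of peg_blue in the frame of pointer above 0.03 m and value of joint each of start, stop below 0.002 m); the robot touches nothing.
It fails at once if the selector is turned two thirds of a click or more past the blue peg (y of peg_blue in the frame of pointer above 0.0225 m).
It fails at once if the start button is pressed while the selector is not at the blue peg (not (y of peg_blue in the frame of pointer between -0.008 and 0.008 m and x of peg_blue in the frame of pointer above 0.03 m) and value of joint start above 0.003 m).
It fails at once if the red stop button is pressed (value of joint stop above 0.003 m).
It fails at once if the selector or console is pushed with more than 40 N (not gently) (contact force between the fingers and console above 40 N).
It fails at once if a loose bystander is moved more than 20 mm or lifted (distance of any of bolt, rivet_jar, carton, nut, wrench, screwdriver, mug from where it was at the start of the episode above 0.02 m).
It also fails if it takes over 58 s, if anything falls off the work surface, if the arm or the gripper's body presses on something with over 40 N, if the wrist force passes 120 N, or if a joint passes its speed limit or range.

## Working session

There is one attempt and no reset: what is moved stays moved. The work goes in short steps, each a Python script; the robot and the scene stay as the last script left them, time stands still between calls to the robot, and variables do not carry over. Pictures are saved under pics/ and viewed, about 8 in all and at most 12, crops included, and the job is handed in when it is done.

```bash
mkdir -p pics
python3 - <<'E'
from cell import env,kin,camera,calibration,job
import cv2,numpy as np
for n in("scene","top"):
    p,d=camera(n); cv2.imwrite(f"pics/{n}0.png",p); np.save(f"{n}d.npy",d)
    c=calibration(n); R=cv2.Rodrigues(np.array(c["rvec"],float))[0]; print(n,c,(-R.T@np.array(c["tvec"]).ravel()).round(3))
a=[cv2.imread(f"pics/{n}0.png") for n in("scene","top")]
s=env.get_state();print(s["time"],s["tcp_pos"],s["orientation"],s["opening"],env.nose_length)
E
```

```text
scene {'fx': 352.91826713560164, 'fy': 352.91826713560164, 'cx': 256.08413541896465, 'cy': 192.3346444020227, 'rvec': array([ 0.70377389,  2.78365477, -0.85174578]), 'tvec': array([ 0.44615443, -0.1253517 ,  1.23794489])} [0.774 0.487 0.954]
top {'fx': 423.8258827749524, 'fy': 423.8258827749524, 'cx': 253.9253226928937, 'cy': 193.91308907320573, 'rvec': array([ 2.10741419, -2.1711741 ,  0.14561026]), 'tvec': array([0.02283042, 0.50132878, 1.42754189])} [ 0.286 -0.006  1.486]
0.1 [ 0.21206656 -0.64037424  0.30299844] [-8.32192592e-04  9.87246068e-01  1.59199489e-01 -1.79381765e-04] 0.08530760006531066 0.0726
```

View pics/top0.png

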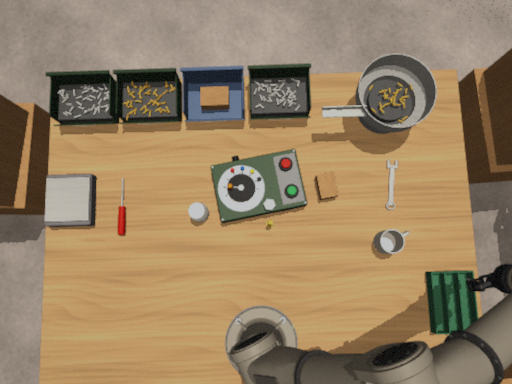

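View pics/scene0.png

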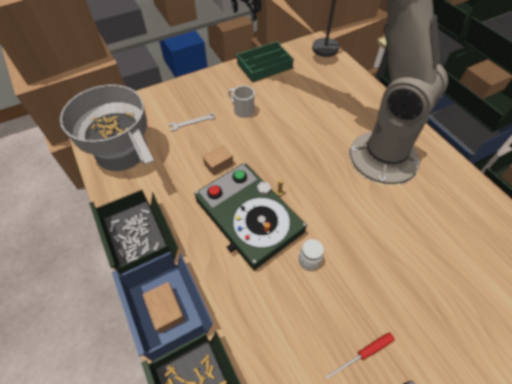

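The top picture shows the console around pixel (258,186), with the selector at (241,188), the red button at (286,163) and the green button at (292,190). The nut is at (269,204) and the bolt at (269,225). The scene picture shows the same layout. Next I'll enlarge and measure.

```bash
cat > h.py <<'E'
import cv2,numpy as np
from cell import env,kin,camera,calibration,job
def cam(n):
    c=calibration(n);R=cv2.Rodrigues(np.array(c["rvec"],float))[0];t=np.array(c["tvec"],float).ravel()
    return c,R,t
def ray(n,u,v,z):
    c,R,t=cam(n);o=-R.T@t;d=R.T@np.array([(u-c["cx"])/c["fx"],(v-c["cy"])/c["fy"],1]);return o+d*(z-o[2])/d[2]
def proj(n,P):
    c,R,t=cam(n);q=R@np.asarray(P,float)+t;return np.array([q[0]/q[2]*c["fx"]+c["cx"],q[1]/q[2]*c["fy"]+c["cy"]])
ROI={"top":(205,145,110,85),"scene":(190,160,120,110)}
H={"orange":((8,150,120),(18,255,255)),"yellow":((22,120,120),(34,255,255)),"blue":((105,120,80),(130,255,255)),
   "green":((50,170,90),(85,255,255)),"red":((172,140,90),(8,255,255))}
def blobs(n,p):
    x,y,w,h=ROI[n];hsv=cv2.cvtColor(p[y:y+h,x:x+w],cv2.COLOR_BGR2HSV);o={}
    for k,(a,b) in H.items():
        if a[0]>b[0]: m=cv2.inRange(hsv,a,(180,255,255))|cv2.inRange(hsv,(0,)+a[1:],b)
        else: m=cv2.inRange(hsv,a,b)
        N,_,st,ce=cv2.connectedComponentsWithStats(m)
        o[k]=[(int(st[i,4]),round(ce[i,0]+x,1),round(ce[i,1]+y,1)) for i in range(1,N) if st[i,4]>=4]
    return o
E
python3 - <<'E'
from h import *
ims=[]
for n in("top","scene"):
    p=cv2.imread(f"pics/{n}0.png");x,y,w,h=ROI[n]
    ims.append(cv2.resize(p[y:y+h,x:x+w],None,fx=6 if n=="top" else 5,fy=6 if n=="top" else 5,interpolation=cv2.INTER_CUBIC))
    b=blobs(n,p)
    for k in b:
        z={"orange":.1,"yellow":.07,"blue":.07,"green":.075,"red":.075}[k]
        for a,u,v in b[k]: print(n,k,a,u,v,ray(n,u,v,z)[:2].round(4))
cv2.imwrite("pics/topc.png",ims[0]);cv2.imwrite("pics/scenec.png",ims[1])
E
```

```text
top orange 14 229.9 185.4 [0.5234 0.0862]
top yellow 9 252.0 171.0 [0.5759 0.0119]
top yellow 34 269.6 222.5 [ 0.3987 -0.042 ]
top blue 9 242.0 168.0 [0.5874 0.0456]
top red 79 285.5 162.9 [ 0.5994 -0.1028]
top red 9 232.0 170.0 [0.5805 0.0796]
scene orange 28 266.9 225.1 [0.5228 0.0905]
scene blue 5 239.4 228.2 [0.5874 0.0483]
scene red 83 214.0 190.2 [ 0.5972 -0.1011]
scene red 4 246.8 237.0 [0.5829 0.0851]
```

View pics/topc.png

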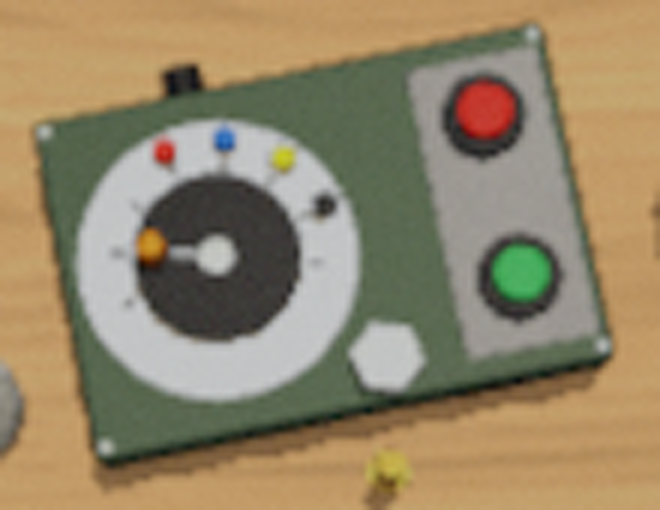

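View pics/scenec.png

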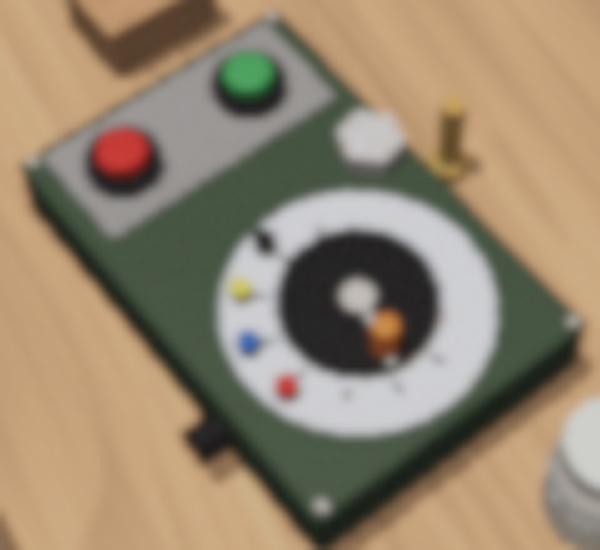

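Crops: the pointer is on the second tick at (118,253), so the selector is at setting 1. Red is at setting 3 (165,152), blue at 4 (224,138), yellow at 5 (284,158) and black at 6 (324,205). The blue peg therefore means 3 clicks. Next I'll compute the console frame.

```bash
cat >> h.py <<'E'
def W(x,y):  # console -> world xy
    f=np.load("frame.npy");c,s=np.cos(f[2]),np.sin(f[2]);return np.array([f[0]+c*x-s*y,f[1]+s*x+c*y])
E
python3 - <<'E'
from h import *
p=cv2.imread("pics/top0.png")
C=np.array([ray("top",u/6+205-.4,v/6+145-.4,.061)[:2] for u,v in[(44,131),(533,34),(602,345),(107,447)]])  # far-left, far-right, near-right, near-left
ctr=C.mean(0); dx=(C[0]+C[1]-C[2]-C[3])/2; dy=(C[0]+C[3]-C[1]-C[2])/2
yaw=np.arctan2(dx[1],dx[0]);print("ctr",ctr,"dims",np.hypot(*dx),np.hypot(*dy),np.degrees([yaw,np.arctan2(-dy[0],dy[1])]))
# blob check points
yaw=np.arctan2(dx[1]-dy[0],dx[0]+dy[1]);np.save("frame.npy",[*ctr,yaw]);print(np.degrees(yaw))
R=np.array([[np.cos(yaw),np.sin(yaw)],[-np.sin(yaw),np.cos(yaw)]])
def con(n,u,v,z): return (R@(ray(n,u,v,z)[:2]-ctr)*1e3).round(1)
f=lambda u,v:(u/6+204.6,v/6+144.6); g=lambda u,v:(u/5+189.6,v/5+159.6)
for nm,z,a,b in[("sel",.078,(217,256),(358,297)),("green",.08,(522,271),(248,74)),("red",.08,(486,109),(122,152)),("blue",.0735,(224,138),(248,342)),("nut",.076,(387,356),(370,135)),("post",.102,(151,242),(388,324)),("redpeg",.0735,(165,152),(287,385)),("yel",.0735,(284,158),(240,289))]:
    print(nm,con("top",*f(*a),z),con("scene",*g(*b),z))
for n in("top","scene"):
    d=np.load(n+"d.npy");c,Rc,t=cam(n);o=-Rc.T@t
    for nm,q in[("hub",W(0,60)),("green",W(-45,-105)),("flat",W(60,-30)),("flat2",W(-60,-60))]:
        u,v=proj(n,[*q,.075]).round().astype(int);r=d[v,u];print(n,nm,(o+Rc.T@np.array([(u-c["cx"])/c["fx"],(v-c["cy"])/c["fy"],1])*r)[2].round(4))
E
```

```text
ctr [ 0.53119725 -0.00786274] dims 0.1845966306061783 0.2853597615330953 [9.99330724 9.80728102]
9.88035121593659
sel [-1.2 60.1] [ 0.8 64. ]
green [ -44.4 -105.3] [ -44.3 -100.8]
red [  50.2 -105.1] [  50.2 -100.7]
blue [65.2 43. ] [66.1 46.4]
nut [-75.5 -21.8] [-76.5 -20.4]
post [ 9.8 94. ] [ 7.4 98. ]
redpeg [64.1 77.4] [65.2 81.4]
yel [47. 12.] [49.1 16. ]Traceback (most recent call last):
  File "<stdin>", line 16, in <module>
IndexError: index 11024 is out of bounds for axis 0 with size 384
```

```bash
cat >> h.py <<'E'
def quat(th):  # tool down, tool x at world angle th
    return np.array([0,np.cos(th/2),np.sin(th/2),0])
def yaw0(): return np.load("frame.npy")[2]
E
python3 - <<'E'
from h import *
fr=np.load("frame.npy");d=W(0,.002)-fr[:2];fr[:2]+=d;np.save("frame.npy",fr);print(fr)
for n in("top","scene"):
    d=np.load(n+"d.npy");c,Rc,t=cam(n);o=-Rc.T@t
    for nm,q in[("hub",W(0,.06)),("green",W(-.045,-.105)),("flat",W(.06,-.03))]:
        u,v=proj(n,[*q,.075]).round().astype(int);r=d[v,u];print(n,nm,(o+Rc.T@np.array([(u-c["cx"])/c["fx"],(v-c["cy"])/c["fy"],1])*r)[2].round(4))
for a in(122,88,58,28,20):
  for s in(90,-90):
    A=np.radians(a);q=kin.inverse_kinematics([*W(.038*np.cos(A),.06+.038*np.sin(A)),.16],quat(yaw0()+A+np.radians(s)));print(a,s,None if q is None else np.round(q,2))
q=quat(yaw0()+np.radians(122-90)) ; q1=kin.inverse_kinematics([*W(.06,-.03),.25],q);q2=kin.inverse_kinematics([*W(.06,-.03),.25],quat(yaw0()+np.radians(122+90)))
print(np.round(q1,2),np.round(q2,2))
E
```

```text
[ 0.53085407 -0.0058924   0.17244466]
top hub 0.0758
top green 0.0865
top flat 0.0592
scene hub 0.0754
scene green 0.083
scene flat 0.0608
122 90 [ 0.61  0.72 -1.19  2.03  0.82  0.98  1.29]
122 -90 [ 0.26  0.48 -0.68  2.05  0.43  0.75 -1.52]
88 90 [ 0.41  0.59 -0.9   1.99  0.62  0.86  0.87]
88 -90 [ 0.13  0.47 -0.53  2.01  0.35  0.74 -2.04]
58 90 [ 0.33  0.57 -0.79  1.95  0.55  0.84  0.43]
58 -90 [ 0.02  0.47 -0.38  1.97  0.25  0.74 -2.46]
28 90 [ 0.29  0.56 -0.7   1.93  0.48  0.83 -0.01]
28 -90 [-0.07  0.47 -0.22  1.95  0.15  0.73 -2.87]
20 90 [ 0.28  0.56 -0.67  1.92  0.47  0.82 -0.13]
20 -90 [-0.98  0.75  1.06  2.   -0.85  0.91 -2.08]
[ 0.29  0.44 -0.45  1.78  0.23  0.97 -1.1 ] [ 0.75  0.7  -1.19  1.75  0.7   1.19  1.66]
```

Run:
```python
from h import *
q=quat(yaw0()+np.radians(122+90))
env.grip(0.0,20)
print(env.get_state()["opening"],env.nose_length)
env.reach([*W(.06,-.03),.25],q)
p=W(.06,-.03)
env.movel([*p,.16],.1)
s=env.get_state();print(s["time"],s["qpos"].round(2),s["force"].round(2))
print(env.movel([*p,.122],.015,stop_force=4))
s=env.get_state();print(s["time"],s["tcp_pos"].round(4),s["force"].round(2))
env.movel([*p,.16],.1)
s=env.get_state();print(s["time"],s["tcp_pos"].round(4),s["force"].round(2))
```

```text
-0.00019561050809109156 0.0726
4.4917 [ 0.7   0.8  -1.09  1.81  0.82  1.06  1.59] [-0.06 -0.13  0.12]
True
6.1583 [ 0.5951 -0.0251  0.1328] [-0.95 -0.47  5.27]
6.5917 [ 0.5955 -0.0252  0.1608] [ 0.73 -0.51 -0.42]
```

Fingertip length is confirmed: contact came at tip z = 60.2 mm. Now the first click.

```bash
cat >> h.py <<'E'
def fp(a,z=.156,r=.038):
    A=np.radians(a);return [*W(r*np.cos(A),.06+r*np.sin(A)),z],quat(yaw0()+A+np.pi/2)
def arc(a0,a1,step=4,v=.02):
    for a in np.linspace(a0,a1,max(1,int(np.ceil(abs(a1-a0)/step))+0))if abs(a1-a0)>step else[a1]:
        p,q=fp(a);env.movel(p,v,rot=q);s=env.get_state();A=np.radians(a);t=yaw0()+A-np.pi/2
        print(round(a,1),"t",round(s["time"],2),"push",round(float(-s["force"][:2]@[np.cos(t),np.sin(t)]),2),"fz",round(float(s["force"][2]),2))
def look(tag):
    for n in("top","scene"):
        p,_=camera(n);x,y,w,h=ROI[n];cv2.imwrite(f"pics/{n}_{tag}.png",cv2.resize(p[y:y+h,x:x+w],None,fx=5,fy=5,interpolation=cv2.INTER_CUBIC))
        f=np.load("frame.npy");R=np.array([[np.cos(f[2]),np.sin(f[2])],[-np.sin(f[2]),np.cos(f[2])]])
        for a,u,v in blobs(n,p)["orange"]:
            c=R@(ray(n,u,v,.097)[:2]-f[:2])-[0,.06];print(n,a,u,v,"ang",np.degrees(np.arctan2(c[1],c[0])).round(1),"r",np.hypot(*c).round(4))
E
python3 - <<'E'
from h import *
p,q=fp(122,.20); env.reach(p,q)
env.movel(fp(122)[0],.06); look("a")
arc(118,88); look("b")
E
```

```text
scene 33 266.9 225.5 ang 77.0 r 0.037
118.0 t 8.52 push -0.22 fz -0.33
113.7 t 8.81 push 0.06 fz 0.53
109.4 t 9.1 push 0.09 fz 0.24
105.1 t 9.39 push 4.76 fz 1.93
100.9 t 9.68 push -0.84 fz -0.07
96.6 t 9.97 push 0.21 fz 0.19
92.3 t 10.27 push 0.85 fz 0.45
88.0 t 10.56 push -0.1 fz -0.52
scene 28 261.4 226.9 ang 52.6 r 0.0379
```

View pics/scene_b.png

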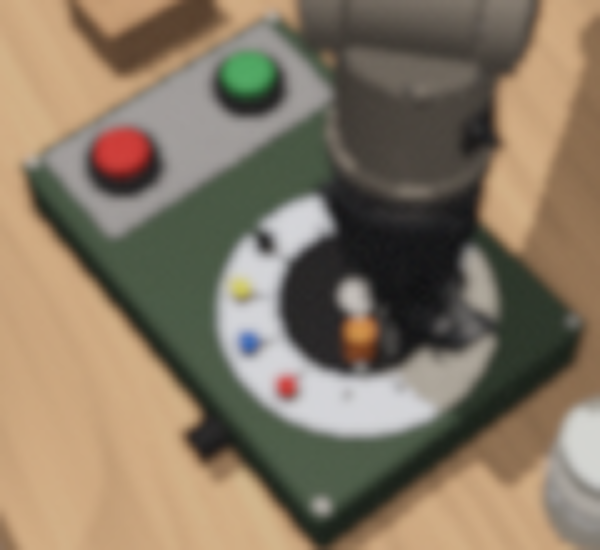

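The scene crop shows the post at (360,335), measured at about 53°. It's past halfway, but perhaps not yet settled at setting 2 (45°). I'll dwell and look again.

Run:
```python
from h import *
env.dwell(.3); look("c"); print(env.get_state()["force"].round(2)); arc(88,85); look("d"); env.dwell(.2); look("d2")
```

```text
scene 28 261.4 226.9 ang 52.6 r 0.0379
[-0.14 -0.23  1.35]
85 t 11.31 push 0.43 fz 0.21
scene 31 260.5 226.8 ang 48.9 r 0.0376
scene 31 259.5 226.7 ang 44.7 r 0.0375
```

Run:
```python
from h import *
look("e0"); arc(81,58); env.dwell(.25); look("e"); arc(58,55); env.dwell(.25); look("f")
```

```text
scene 31 259.5 226.8 ang 44.7 r 0.0379
81.0 t 12.09 push 0.2 fz -0.34
76.4 t 12.39 push 1.0 fz -0.37
71.8 t 12.69 push 1.21 fz -0.26
67.2 t 12.99 push -0.25 fz -0.45
62.6 t 13.29 push 0.35 fz -0.54
58.0 t 13.59 push -0.22 fz -0.68
scene 35 255.3 224.9 ang 24.7 r 0.0355
55 t 14.19 push -0.77 fz -0.18
scene 36 254.5 224.5 ang 20.6 r 0.0355
```

View pics/scene_f.png

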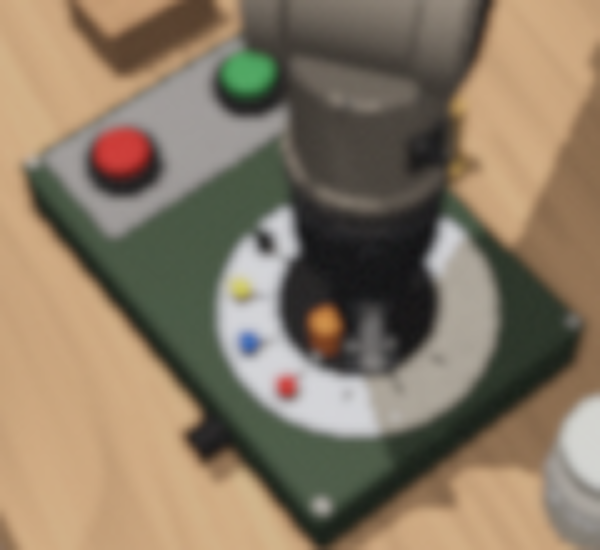

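The post is at (325,322) in the crop, about 21°, and still touching the finger. Setting 3 is at 15°, so I'll push in small steps.

Run:
```python
from h import *
for a in(53,51): arc(a,a); env.dwell(.3); look("g%d"%a)
```

```text
53 t 14.79 push 0.51 fz -1.0
scene 33 254.0 224.4 ang 18.4 r 0.036
51 t 15.44 push -1.0 fz -0.03
scene 32 253.2 224.0 ang 14.4 r 0.0362
```

Run:
```python
from h import *
arc(47,30); env.dwell(.2); look("h30")
for a in(27,24): arc(a,a); env.dwell(.3); look("h%d"%a)
```

```text
47.0 t 16.12 push 0.76 fz -0.25
42.8 t 16.42 push 5.06 fz -0.02
38.5 t 16.71 push 0.71 fz 0.25
34.2 t 17.0 push 0.35 fz 0.01
30.0 t 17.29 push -0.47 fz -0.13
27 t 17.84 push 0.32 fz 0.9
24 t 18.49 push 0.28 fz 0.67
```

View pics/scene_h24.png

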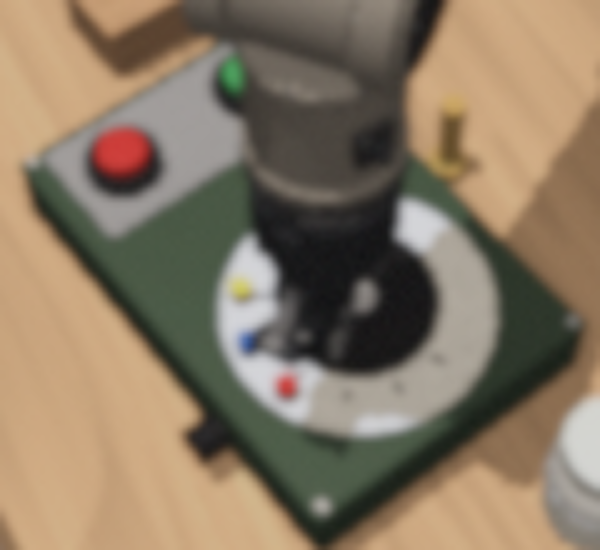

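The post is hidden behind the fingers, so I'll back off, lift, and look from clear.

Run:
```python
from h import *
arc(36,36); p,q=fp(36,.2); env.movel(p,.12); look("i0")
env.movel([*W(-.045,-.105),.19],.15); look("i"); print(env.get_state()["time"])
```

```text
36 t 19.44 push 0.49 fz 0.94
top 10 239.8 175.8 ang -10.8 r 0.0348
scene 36 249.9 220.3 ang -9.5 r 0.0356
21.6583
```

View pics/scene_i.png

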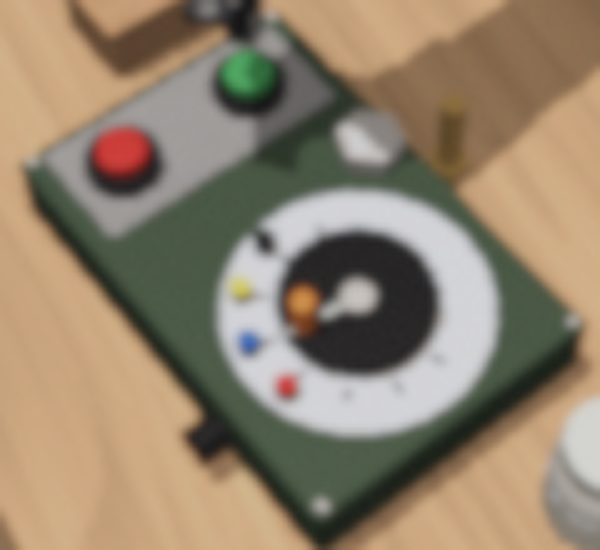

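View pics/top_i.png

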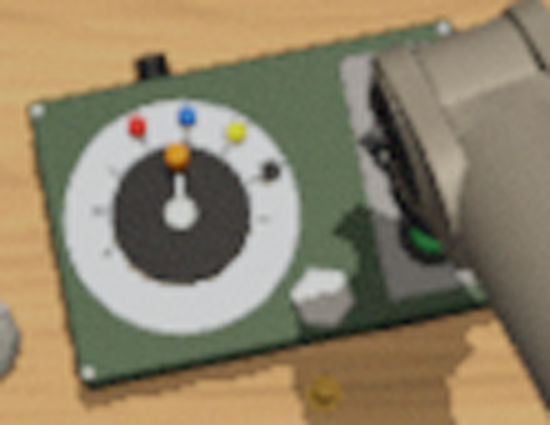

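The selector is at about −10.2° (mean of both views) against the blue peg at about −15°. It's in tolerance, but 4–5° short, so I'll nudge it the rest of the way. The contact offset is about 34°.

Run:
```python
from h import *
env.movel(fp(36,.2)[0],.15); env.movel(fp(36)[0],.08)
arc(28,28);arc(24,24);arc(21.5,21.5);arc(19.5,19.5); env.dwell(.2)
arc(34,34); env.movel(fp(34,.2)[0],.12)
env.movel([*W(-.045,-.105),.19],.15); look("j"); print(env.get_state()["time"])
```

```text
28 t 24.27 push 0.79 fz -0.61
24 t 24.56 push 0.49 fz 0.33
21.5 t 24.81 push 0.12 fz 0.71
19.5 t 25.06 push -0.14 fz -0.32
34 t 25.89 push 0.1 fz -0.52
top 4 239.5 175.5 ang -9.2 r 0.0359
scene 36 249.4 219.2 ang -15.6 r 0.0353
28.0
```

Run:
```python
import cv2,numpy as np
a=cv2.imread("pics/top_j.png")[60:360,40:340];b=cv2.imread("pics/scene_j.png")[170:450,190:510]
a=cv2.resize(a,(400,400));b=cv2.resize(b,(400,350));c=np.zeros((400,800,3),np.uint8);c[:,:400]=a;c[:350,400:]=b;cv2.imwrite("pics/j.png",c)
```

```text
(no output)
```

View pics/j.png

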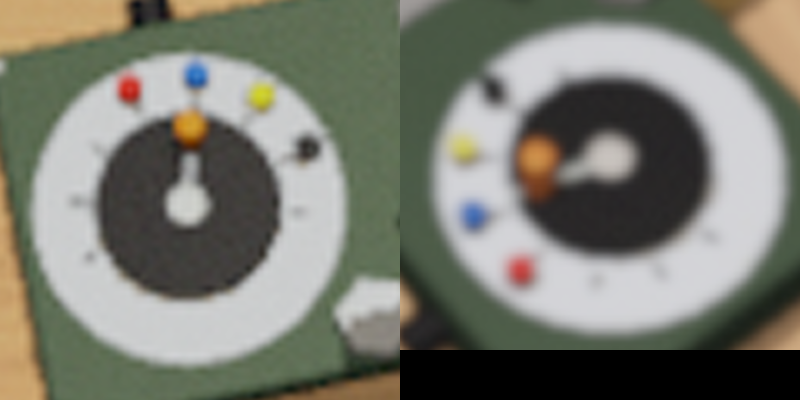

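The crop shows the post at (191,128), and the pointer line now lines up with the blue peg at (197,75). Corrected for parallax, the two directions are 4.6° and 4.4°. Now the start button.

Run:
```python
from h import *
p=W(-.045,-.105)
env.movel([*p,.168],.1)
print(env.movel([*p,.157],.015,stop_force=2.5),env.get_state()["tcp_pos"].round(4),env.get_state()["force"].round(2))
print(env.movel([*p,.143],.012,stop_force=8))
s=env.get_state();print(s["tcp_pos"].round(4),s["force"].round(2))
env.dwell(.2);s=env.get_state();print(s["tcp_pos"].round(4),s["force"].round(2),s["time"])
```

```text
False [ 0.5046 -0.117   0.157 ] [ 0.38  0.88 -0.32]
True
[ 0.5047 -0.117   0.1487] [-0.69  0.36  7.11]
[ 0.5047 -0.117   0.1487] [-2.11 -1.12  7.61] 30.2083
```

Run:
```python
from h import *
p=W(-.045,-.105)
print(env.movel([*p,.143],.01,stop_force=8))
s=env.get_state();print(s["tcp_pos"].round(4),s["force"].round(2))
env.dwell(.2)
env.movel([*p,.19],.06)
env.movel([*W(-.045,-.105),.25],.15); env.dwell(.3); look("k")
env.movel([*W(-.12,-.2),.3],.2); look("l")
s=env.get_state();print(s["time"],s["force"].round(2))
a=cv2.resize(cv2.imread("pics/top_l.png"),(400,310));b=cv2.resize(cv2.imread("pics/scene_l.png"),(400,367));c=np.zeros((367,800,3),np.uint8);c[:310,:400]=a;c[:,400:]=b;cv2.imwrite("pics/l.png",c)
```

```text
True
[ 0.5047 -0.117   0.1487] [-2.11 -0.51  6.81]
top 8 240.9 175.9 ang -16.9 r 0.0346
scene 35 249.4 219.2 ang -15.6 r 0.0353
top 9 241.0 175.7 ang -17.3 r 0.0353
scene 34 249.3 219.1 ang -16.3 r 0.0355
33.35 [-0.32 -0.31  0.36]
```

View pics/l.png

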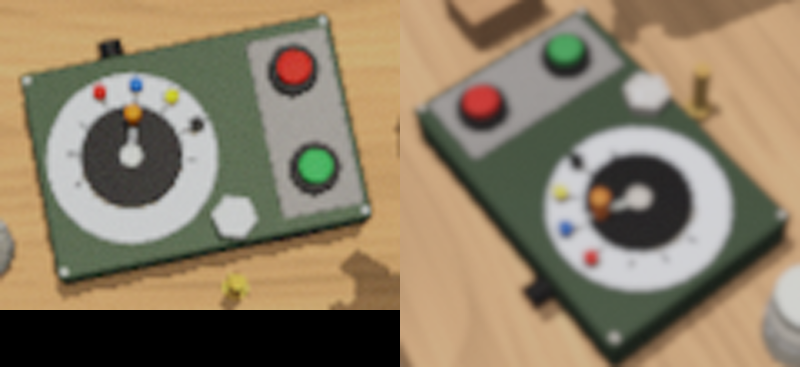

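Picture: the pointer is at the blue peg, both buttons are up, and the nut and bolt haven't moved. The press stopped at about 7 N, more than the 5 N spring. To be sure it bottomed out, I'll press once more with a higher limit while recording the contact height.

Run:
```python
from h import *
p=W(-.045,-.105)
env.movel([*p,.19],.2); env.movel([*p,.158],.08)
for z in np.arange(.156,.147,-.001):
    r=env.movel([*p,z],.012,stop_force=14); s=env.get_state(); print(round(z,4),r,s["tcp_pos"][2].round(4),s["force"][2].round(1))
    if r or s["force"][2]>11: break
env.dwell(.15)
env.movel([*p,.19],.06); env.movel([*W(-.12,-.2),.3],.25); look("m")
d=camera("top")[1];u,v=proj("top",[*p,.083]).round().astype(int);c,R,t=cam("top");o=-R.T@t
print("cap z",(o+R.T@np.array([(u-c["cx"])/c["fx"],(v-c["cy"])/c["fy"],1])*d[v-2:v+3,u-2:u+3].mean())[2])
print(env.get_state()["time"]); job.job_done()
```

```text
0.156 False 0.1562 0.4
0.155 False 0.155 0.1
0.154 False 0.1541 1.6
0.153 False 0.1531 2.6
0.152 False 0.1521 2.7
0.151 False 0.151 3.6
0.15 False 0.15 3.6
0.149 False 0.149 4.4
0.148 False 0.1486 10.6
0.147 False 0.1484 21.5
top 7 240.6 176.0 ang -15.3 r 0.0342
scene 33 249.3 219.0 ang -16.8 r 0.0354
cap z 0.08323851665380744
39.4083
the job is handed in; nothing more can be done
```

I turned the selector from setting 1 to setting 4, the click at the blue peg, then pressed the green start button and let it come back up. The job was handed in at 39.4 s; it reports no verdict.

**Selector:**
- It did not clearly jump ahead of the finger, so I eased it round in small steps.
- After the third click it measured about 5° short of the peg, so I went back once and nudged it into place.
- The last check put the post at −15.3° (top camera) and −16.8° (scene camera), against a nominal −15° for the blue peg and a ±7° tolerance. No view ever showed it more than about 2° past the peg.
- One top-camera reading after the nudge said −9.2°, but it came from only 4 pixels. The enlarged picture and the later readings contradicted it.

**Start button:**
- I pressed it twice. The first press stopped at about 7 N, and an attempt to push further stopped at once without moving.
- To be sure it was fully down, I pressed again and let the force rise to 21.5 N. Contact came about 5.5–6 mm above the stop, and the force climbed sharply at the bottom.
- Afterwards the cap measured about 83 mm above the table, so it is back up.

**Rest of the scene:**
- I never went near the red button.
- In the pictures the nut and bolt were where they started; the other loose things were judged by eye or not checked.
- My highest recorded force was 21.5 N, against the 40 N limit.
- The two cameras disagreed by about 4 mm across the console, so I used the mean.

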